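# Roll the test bob onto the datum line and log it

### The job

The aluminium test bob lies on its side on the granite. Without gripping, lifting or dragging it, gently push it sideways with your fingers so that it rolls over the slab and comes to rest lying along the red datum line, centred over it; let go of it, and then press the green log button fully down and let it up again. Leave everything else where it is.

Things in the scene. Friction and masses are not known exactly. Their poses are not given: they have to be found in the camera images.
- roller: Test bob: aluminium cylinder, 40 mm diameter, 90 mm long, about 0.3 kg, dark bands, blue stripe on top at the start. Origin: its centre, 20 mm up; x: its axis; z turns with it (up at start, at the stripe). Starts 95-150 mm to either side of the line, within 0.08 rad of parallel and 12 mm lengthwise. Friction about 0.45: fingers pushing its back slide on it as it rolls; let go at 50 mm/s it coasts 3 mm.
- line: The datum line: a white strip 170 mm by 36 mm stuck on the granite with a red line 8 mm wide along its whole middle; flush with the slab. Its origin is the middle of the red line at slab height; x runs along the red line, z is up. Its x axis points away from the robot, turned up to 0.35 rad either way.
- log_button (a joint): The green log button's travel: 0 up, 0.006 m fully down, springs back up when released; fully down takes about 4 N. It logs from 4.5 mm on.
- log_button_top (a point): Centre of the top of the green log button: a flat disc 32 mm in diameter, its top 22 mm above the slab when up, in a round black housing 48 mm in diameter and 12 mm high fixed to the slab. It presses straight down. It stands to the left or the right of the line.
- loupe: Bystander, to be left alone: black loupe, 52 mm in diameter and 34 mm high, loose, on the other side from the button. Origin at the centre of its underside.
- weight: Bystander, to be left alone: dark tungsten slide weight, 34 mm in diameter and 26 mm high, loose, beyond the line. Origin at the centre of its underside.
- gears: Bystander, to be left alone: brass gear cluster, 56 mm in diameter and 28 mm high, loose, beyond the line. Origin at the centre of its underside.
- screwdriver: Bystander, to be left alone: small screwdriver 150 mm long, loose, lying at the far left. Origin under its middle.

How it is judged:
By the outcome, as a careful person would: the job done as asked, in the order asked, and still so for the second after the job is handed in, with the robot touching nothing.
It also fails if it takes over 48 s, if anything falls off the work surface, if the arm or the gripper's body presses on something with over 40 N, if the wrist force passes 120 N, or if a joint passes its speed limit or range.

### The arm

A 6-joint arm with a two-finger parallel gripper is mounted at the origin on the work surface. World frame = base frame: x ahead of the robot, y to its left, z up, the work surface at z = 0. Lengths are in m, angles in degrees, forces in N, time in s.
With the tool pointing down it reaches from about 0.3 to 0.75 m from the base axis. Payload 8.5 kg.
Tool frame: the origin (TCP) lies at the very end of the fingers, on their centre line; the grasp point (between the pads) lies 19 mm behind it; z points along the fingers, y is the line along which they close (so a half turn about z gives the same grasp; the last joint's range is limited). The gripper opens to 85 mm and grips with 20 to 120 N. Pads are 22 mm wide; open, the fingers measure 114 mm over their backs; the gripper's body (76 mm by 85 mm) begins 54 mm behind the grasp point. The pads swing forward as they close: fully open they stand 13 mm farther back than shut.
Start: joints at [51.205, 21.807, 74.336, -0, 83.858, -12.336], TCP at [0.245, 0.492, 0.231] pointing down, gripper open.
Joint ranges: [-178.18, 178.18], [-50.72, 133.34], [12.68, 142.11], [-81.47, 261.47], [9.98, 163.14], [-165.26, 165.26]. Speed limits (degrees/s): [136.94, 136.94, 180, 180, 180, 180].

### API

Orientations are given as a 3x3 rotation matrix whose columns are the frame's x, y, z axes.
In Python, from rig import env gives the robot as it stands.
- The arm moves only by the tool move_arm, never from a script. Its argument "plan" is a list of rows, each a list of 7 numbers: the turn, a rotation vector about the tool's x, y, z in degrees, then the shift along the tool's x, y, z in cm, then the gripper command: -1 is shut, 1 is fully open, values between are in proportion. In form: [[ax, ay, az, tx, ty, tz, jaw], ...]. A call has 1 to 5 rows; each row is the pose to reach, as a shift and turn from the pose commanded when the call began, along the tool's axes at that moment; what a row does not reach only later rows make up. A row lasts 1/10 s, in which the tool goes at most 50 mm and 8.59 degrees, less where a joint would pass 70% of its speed; a pose out of reach is approached as far as the arm can. A call with a gripper value outside its range is refused whole. The fingers move at their own pace and stop on an object; "squeeze" is the grip in N (left out, the last holds). Time passes only in rows, so rows that repeat a pose let the fingers close. It gives the time, the measured TCP pose, the force, the opening and the grip force at its end, in the units of the state.
- env.observe(): the state, without advancing time (a new reading comes with each control period).
- env.get_image(name): name is "side" or "top" or "wrist"; returns a dict with "color" (384x512x3 uint8, red, green, blue), "fov_y" (degrees; the focal length in pixels is half the picture's height over the tangent of half this angle, whatever the lens; pixels are square), "cx", "cy" (the principal point, pixels), "R" (3x3) and "t" (3): a world point X has camera coordinates R X + t. Camera axes: x right, y down, z forward; pixel columns grow to the right and rows downward; lengths in m; the calibration is good to about 2 mm. A picture is of the moment at which its call begins. There is no depth.
- env.close_job(): hands the job in; it is judged then, once.
Trained networks look in a picture, given as the dict that the camera call returned (one of the last four; its "shot" number tells which), for a name from the list of things; names that differ only in an ending like _2 or _b are one class to them, and where a whole thing is asked for, a point or a joint stands for the part that bears it (a point fixed in the world has none). Each returns a list of dicts, best first, with "conf" (0 to 1); they miss things now and then, are a little off and sometimes report something else, mostly with a low value. They report only what shows in the picture. A call takes as long as a camera call.
- env.outline_of(target, picture): "mask" (384x512 bool, what is visible of it) and "bbox" ([centre column, centre row, width, height] in pixels, round what is visible of it).
- env.tip_of(target, picture): "pixel" ([column, row] in pixels: a listed point, or the origin of a listed thing).
The state is a dict: "time_s": time; "q": joint angles; "qvel": joint speeds; "joint_efforts": joint torques, N m; "position": TCP position; "tool_rot": TCP orientation; "ft_force": force on the tool from outside, world axes, zero at the start; "wrist_torque": the same for the moment, N m; "grip_width": finger opening in m; "gripper_force": force on a finger pad.
Only numpy, scipy, OpenCV 4.12 (cv2) and the standard library are available. Lean on these libraries where they do the work, as an engineer would, in place of code of your own. Each camera call takes 0.05 s, during which the arm holds its last target. There are 200 camera calls.

## Working session

There is one attempt and no reset: what is moved stays moved. The work goes in short steps, Python scripts to look and compute and a tool call to move; the robot and the scene stay as the last step left them, time stands still between calls to the robot, and variables do not carry over. Pictures are saved under pics/ and viewed, at most 10 in all, crops included, and the job is handed in when it is done.

Besides the shell and the picture viewer there is one more tool, called after "Call:" in YAML: its name, and indented under it one key for each argument. move_arm: Moves the arm, as the interface text tells. Its arguments: {"type":"object","properties":{"plan":{"type":"array"},"squeeze":{"type":"number"}},"required":["plan"]}

```bash
mkdir -p pics; ls
cat > h.py <<'E'
import numpy as np, cv2
from rig import env
def ray(p,px,z):
    f=p["color"].shape[0]/2/np.tan(np.radians(p["fov_y"])/2)
    R=np.array(p["R"]);t=np.array(p["t"])
    d=R.T@np.array([(px[0]-p["cx"])/f,(px[1]-p["cy"])/f,1]);c=-R.T@t
    return c+d*(z-c[2])/d[2]
def fitmask(p,m,z):
    c=cv2.findContours(m.astype(np.uint8),cv2.RETR_EXTERNAL,cv2.CHAIN_APPROX_NONE)[0]
    c=max(c,key=cv2.contourArea)[:,0,:]
    P=np.array([ray(p,x,z)[:2] for x in c])*1000
    return cv2.minAreaRect(P.astype(np.float32))
E
python3 - <<'E'
from h import *
for n in ["top","side"]:
    p=env.get_image(n); cv2.imwrite(f"pics/{n}0.png",p["color"][:,:,::-1])
    print(n,p["fov_y"],-np.array(p["R"]).T@p["t"])
    for t,z in [("roller",.02),("line",0),("log_button_top",.022),("loupe",0),("weight",0),("gears",0),("screwdriver",0)]:
        r=env.tip_of(t,p)
        if r: print(t,r[0]["conf"],r[0]["pixel"],ray(p,r[0]["pixel"],z).round(4))
        if t in("roller","line"):
            o=env.outline_of(t,p)
            if o: print("  rect",fitmask(p,o[0]["mask"],z))
s=env.observe();print(s["time_s"],s["position"],np.round(s["tool_rot"],3))
E
```

```text
pics
top 46.37674922707232 [ 0.45136369 -0.00603911  1.19594678]
roller 0.81 [297.1, 242.6] [ 0.5341 -0.0842  0.02  ]
  rect ((537.33447265625, -88.5447006225586), (42.29198455810547, 92.60144805908203), 84.36637115478516)
line 0.61 [256.6, 241.1] [0.5421 0.0219 0.    ]
  rect ((548.8817749023438, 23.23162841796875), (35.74372482299805, 169.95803833007812), 87.60218811035156)
log_button_top 0.57 [401.4, 251.0] [ 0.5058 -0.3525  0.022 ]
loupe 0.83 [132.2, 247.5] [0.5332 0.3537 0.    ]
weight 0.65 [231.0, 144.1] [0.8119 0.0871 0.    ]
gears 0.72 [300.4, 162.1] [ 0.7552 -0.103   0.    ]
screwdriver 0.51 [172.2, 170.8] [0.7402 0.2497 0.    ]
side 46.24320609247411 [ 0.08956147 -0.61317498  0.75864891]
roller 0.73 [252.2, 240.9] [ 0.5331 -0.0938  0.02  ]
  rect ((537.5194091796875, -85.9791488647461), (52.406490325927734, 108.96566009521484), 83.94441223144531)
line 0.93 [226.8, 217.1] [0.5495 0.0192 0.    ]
  rect ((547.328857421875, 24.018545150756836), (40.33768081665039, 172.59332275390625), 87.34825897216797)
log_button_top 0.52 [323.5, 323.6] [ 0.4965 -0.3399  0.022 ]
loupe 0.63 [146.3, 156.7] [0.5289 0.3598 0.    ]
gears 0.82 [321.6, 207.7] [ 0.7469 -0.1081  0.    ]
screwdriver 0.65 [227.3, 146.8] [0.7316 0.2482 0.    ]
1.0 [0.24505351 0.49236929 0.23131967] [[-0.895  0.446 -0.   ]
 [ 0.446  0.895 -0.   ]
 [ 0.    -0.    -1.   ]]
```

View pics/top0.png

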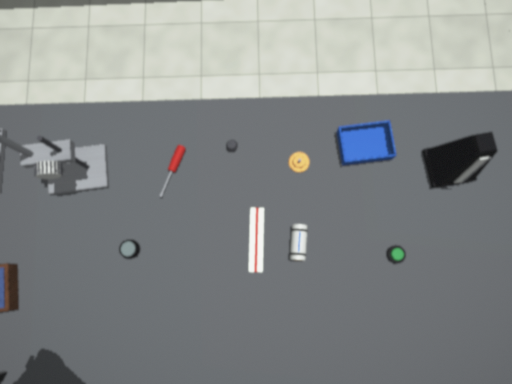

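View pics/side0.png

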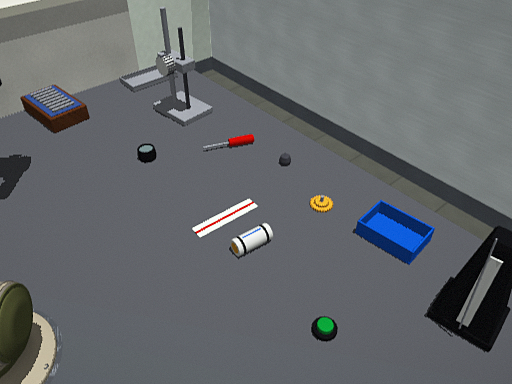

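The top view shows the line at (257,240), the roller at (299,242) and the button at (397,254), all matching the networks. The roller is about 110 mm to the right of the line.

```bash
cat >> h.py <<'E'
from scipy.spatial.transform import Rotation as Ro
def go(x,y,z,yaw):  # yaw: world angle of tool x axis, deg; mm
    s=env.observe();R=np.array(s["tool_rot"]);a=np.radians(yaw)
    T=np.array([[np.cos(a),np.sin(a),0],[np.sin(a),-np.cos(a),0],[0,0,-1]])
    rv=Ro.from_matrix(R.T@T).as_rotvec(degrees=True)
    d=R.T@(np.array([x,y,z])/1000-s["position"])*100
    print("t",s["time_s"],"turn",rv.round(2),"shift cm",d.round(2),"grip",round(s["grip_width"],4),"F",np.round(s["ft_force"],1))
E
python3 -c "
from h import *
go(500,-145,200,84.4)"
```

```text
t 1.0 turn [-0.    0.   69.14] shift cm [-51.22 -45.7    3.13] grip 0.0857 F [-0.3  0.1  0.2]
```

Call:
move_arm:
  plan:
    - [0, 0, 69, -51.2, -45.7, 3.1, 0]
    - [0, 0, 69, -51.2, -45.7, 3.1, 0]
    - [0, 0, 69, -51.2, -45.7, 3.1, 0]
    - [0, 0, 69, -51.2, -45.7, 3.1, 0]
    - [0, 0, 69, -51.2, -45.7, 3.1, 0]

```text
time_s: 1.5
position: [0.338, 0.2587, 0.2202]
tool_rot: [[-0.346, 0.938, 0.001], [0.938, 0.346, 0.0], [-0.0, 0.001, -1.0]]
ft_force: [1.2, 0.3, 0.7]
grip_width: 0.0428
gripper_force: 0.0
```

```bash
python3 -c "
from h import *
go(500,-145,200,84.4)"
```

```text
t 1.5 turn [ 4.000e-02 -1.000e-02  2.585e+01] shift cm [-43.49   1.22   2.02] grip 0.0428 F [1.2 0.3 0.7]
```

Call:
move_arm:
  plan:
    - [0, 0, 26, -43.5, 1.2, 2, 0]
    - [0, 0, 26, -43.5, 1.2, 2, 0]
    - [0, 0, 26, -43.5, 1.2, 2, 0]
    - [0, 0, 26, -43.5, 1.2, 2, 0]
    - [0, 0, 26, -43.5, 1.2, 2, 0]

```text
time_s: 2.0
position: [0.4323, 0.0271, 0.2088]
tool_rot: [[0.095, 0.995, 0.001], [0.995, -0.095, -0.0], [0.0, 0.001, -1.0]]
ft_force: [1.2, 0.8, -0.1]
grip_width: 0.0425
gripper_force: 0.0
```

Run:
```python
from h import *
p=env.get_image("wrist"); cv2.imwrite("pics/w1.png",p["color"][:,:,::-1]); print(-np.array(p["R"]).T@p["t"])
for t,z in [("roller",.02),("line",0)]:
    r=env.tip_of(t,p); o=env.outline_of(t,p)
    if r: print(t,r[0]["conf"],r[0]["pixel"],ray(p,r[0]["pixel"],z).round(4))
    if o: print("  rect",fitmask(p,o[0]["mask"],z))
go(500,-145,200,84.4)
```

```text
[0.43978279 0.09595909 0.35026915]
roller 0.84 [363.3, 258.8] [ 0.5378 -0.0865  0.02  ]
  rect ((544.0665893554688, -88.96241760253906), (44.04977798461914, 93.16895294189453), 84.44989776611328)
line 0.83 [368.1, 155.5] [0.5501 0.0245 0.    ]
  rect ((548.8594970703125, 22.44561004638672), (36.485355377197266, 170.0895538330078), 87.58065032958984)
t 2.25 turn [-0.02 -0.02  0.14] shift cm [-16.7    8.46   0.85] grip 0.0426 F [-0.8 -0.1 -0.1]
```

View pics/w1.png

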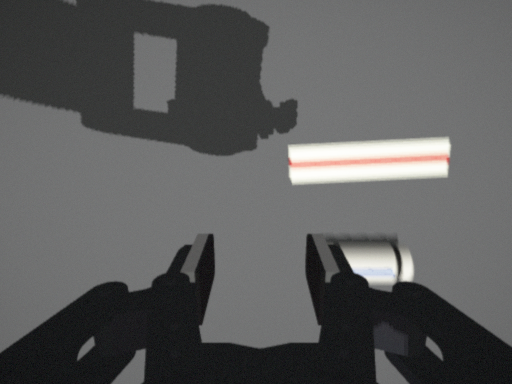

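The wrist picture shows the line around (368,160). The roller is partly hidden by a finger at (370,262). Poses agree with the first measurement.

```bash
python3 -c "
from h import *
go(531,-152,80,84.4)"
```

```text
t 2.25 turn [-0.02 -0.02  0.14] shift cm [-17.11  11.62  12.84] grip 0.0426 F [-0.8 -0.1 -0.1]
```

Call:
move_arm:
  plan:
    - [0, 0, 0, -17.1, 11.6, 12.8, 0]
    - [0, 0, 0, -17.1, 11.6, 12.8, 0]
    - [0, 0, 0, -17.1, 11.6, 12.8, 0]
    - [0, 0, 0, -17.1, 11.6, 12.8, 0]
    - [0, 0, 0, -17.1, 11.6, 12.8, 0]

```text
time_s: 2.75
position: [0.532, -0.1521, 0.0794]
tool_rot: [[0.093, 0.996, -0.0], [0.996, -0.093, 0.0], [0.0, -0.0, -1.0]]
ft_force: [-0.1, 0.3, 0.4]
grip_width: 0.0426
gripper_force: 0.0
```

Call:
move_arm:
  plan:
    - [0, 0, 0, 0, 0, 2.5, 0]
    - [0, 0, 0, 0, 0, 4.5, 0]
    - [0, 0, 0, 0, 0, 6, 0]
    - [0, 0, 0, 0, 0, 7.2, 0]
    - [0, 0, 0, 0, 0, 7.2, 0]

```text
time_s: 3.25
position: [0.5308, -0.1506, 0.0076]
tool_rot: [[0.093, 0.996, -0.002], [0.996, -0.093, 0.001], [0.001, -0.002, -1.0]]
ft_force: [0.2, 0.7, -0.4]
grip_width: 0.0426
gripper_force: 0.0
```

Run:
```python
from h import *
p=env.get_image("wrist"); cv2.imwrite("pics/w2.png",p["color"][:,:,::-1])
for t,z in [("roller",.02),("line",0)]:
    r=env.tip_of(t,p); o=env.outline_of(t,p)
    if r: print(t,r[0]["conf"],r[0]["pixel"],ray(p,r[0]["pixel"],z).round(4))
    if o: print("  rect",fitmask(p,o[0]["mask"],z))
go(537.5,-87.5,8,84.4)
print(env.observe()["position"])
```

```text
roller 0.95 [260.3, 115.4] [ 0.538  -0.0885  0.02  ]
  rect ((536.8281860351562, -88.42213439941406), (40.537757873535156, 105.32455444335938), 84.31309509277344)
t 3.5 turn [0.09 0.04 0.19] shift cm [ 6.48 -0.03  0.14] grip 0.043 F [0.4 0.  0.2]
[ 0.53166056 -0.15203885  0.00945251]
```

View pics/w2.png

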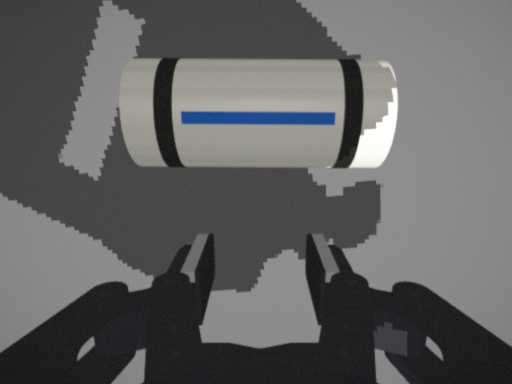

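The roller is square to the tool: stripe along row 118, columns 181–335. Fingers are behind it with about 32 mm of gap.

Call:
move_arm:
  plan:
    - [0, 0, 0.2, 1, 0, 0.1, 0]
    - [0, 0, 0.2, 1.8, 0, 0.1, 0]
    - [0, 0, 0.2, 2.3, 0, 0.1, 0]
    - [0, 0, 0.2, 2.6, 0, 0.1, 0]
    - [0, 0, 0.2, 2.8, 0, 0.1, 0]

```text
time_s: 4.0
position: [0.5339, -0.1237, 0.0076]
tool_rot: [[0.098, 0.995, 0.0], [0.995, -0.098, -0.0], [-0.0, 0.0, -1.0]]
ft_force: [-0.1, -1.3, 0.0]
grip_width: 0.0426
gripper_force: 0.0
```

Call:
move_arm:
  plan:
    - [0, 0, 0, 0.2, 0, 0, 0]
    - [0, 0, 0, 0.4, 0, 0, 0]
    - [0, 0, 0, 0.7, 0, 0, 0]
    - [0, 0, 0, 1.0, 0, 0, 0]
    - [0, 0, 0, 1.4, 0, 0, 0]

```text
time_s: 4.5
position: [0.5353, -0.1101, 0.0076]
tool_rot: [[0.098, 0.995, 0.0], [0.995, -0.098, -0.0], [-0.0, 0.0, -1.0]]
ft_force: [-0.3, -0.7, 0.0]
grip_width: 0.0424
gripper_force: 0.2
```

Call:
move_arm:
  plan:
    - [0, 0, 0, 0.4, 0, 0, 0]
    - [0, 0, 0, 0.8, 0, 0, 0]
    - [0, 0, 0, 1.2, 0, 0, 0]
    - [0, 0, 0, 1.5, 0, 0, 0]
    - [0, 0, 0, 1.7, 0, 0, 0]

```text
time_s: 5.0
position: [0.5369, -0.093, 0.0075]
tool_rot: [[0.098, 0.995, -0.0], [0.995, -0.098, 0.0], [0.0, -0.0, -1.0]]
ft_force: [-0.6, -1.1, 0.8]
grip_width: 0.0429
gripper_force: 0.0
```

```bash
cat > look.py <<'E'
from h import *
import sys
p=env.get_image("wrist"); cv2.imwrite(f"pics/{sys.argv[1]}.png",p["color"][:,:,::-1])
for t,z in [("roller",.02),("line",0)]:
    r=env.tip_of(t,p); o=env.outline_of(t,p)
    if r: print(t,r[0]["conf"],r[0]["pixel"],ray(p,r[0]["pixel"],z).round(4))
    if o: print("  rect",fitmask(p,o[0]["mask"],z))
go(548.8,23,8,87.6)
print(env.observe()["position"])
E
python3 look.py w3
```

```text
roller 0.78 [259.2, 195.2] [ 0.5408 -0.0625  0.02  ]
  rect ((539.2684326171875, -62.755489349365234), (42.54550552368164, 105.4146957397461), 84.32111358642578)
  rect ((548.0993041992188, 6.712520599365234), (12.909454345703125, 169.76751708984375), 84.35883331298828)
t 5.25 turn [ 0.    0.   -3.24] shift cm [11.7   0.04 -0.04] grip 0.0426 F [0.6 0.1 0.2]
[ 0.53689889 -0.09342257  0.00756087]
```

View pics/w3.png

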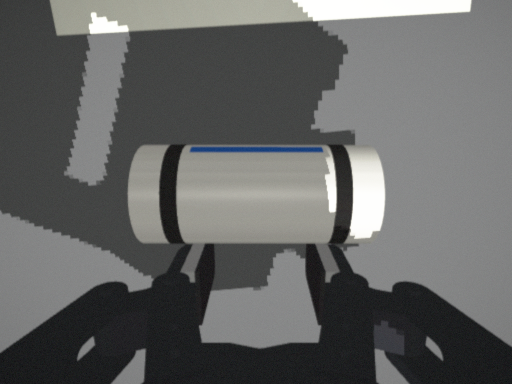

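The roller has rolled forward: the stripe is now at row 150 and the body at rows 145–242, still square to the fingers, with the line strip ahead. I'll keep rolling straight.

Call:
move_arm:
  plan:
    - [0, 0, 0, 0.2, 0, 0, 0]
    - [0, 0, 0, 0.5, 0, 0, 0]
    - [0, 0, 0, 0.9, 0, 0, 0]
    - [0, 0, 0, 1.3, 0, 0, 0]
    - [0, 0, 0, 1.7, 0, 0, 0]

```text
time_s: 5.75
position: [0.5386, -0.0759, 0.0075]
tool_rot: [[0.098, 0.995, -0.0], [0.995, -0.098, 0.0], [0.0, -0.0, -1.0]]
ft_force: [0.9, -0.6, -0.1]
grip_width: 0.0429
gripper_force: 0.1
```

Call:
move_arm:
  plan:
    - [0, 0, 0, 0.4, 0, 0, 0]
    - [0, 0, 0, 0.8, 0, 0, 0]
    - [0, 0, 0, 1.2, 0, 0, 0]
    - [0, 0, 0, 1.6, 0, 0, 0]
    - [0, 0, 0, 2.0, 0, 0, 0]

```text
time_s: 6.25
position: [0.5406, -0.0562, 0.0076]
tool_rot: [[0.098, 0.995, -0.0], [0.995, -0.098, -0.0], [-0.0, -0.0, -1.0]]
ft_force: [1.1, -0.1, 0.3]
grip_width: 0.043
gripper_force: 0.1
```

Call:
move_arm:
  plan:
    - [0, 0, 0, 0.4, 0, 0, 0]
    - [0, 0, 0, 0.8, 0, 0, 0]
    - [0, 0, 0, 1.2, 0, 0, 0]
    - [0, 0, 0, 1.5, 0, 0, 0]
    - [0, 0, 0, 1.8, 0, 0, 0]

```text
time_s: 6.75
position: [0.5423, -0.0384, 0.0076]
tool_rot: [[0.098, 0.995, -0.0], [0.995, -0.098, -0.0], [-0.0, -0.0, -1.0]]
ft_force: [1.2, -0.5, 0.1]
grip_width: 0.0428
gripper_force: 0.0
```

Call:
move_arm:
  plan:
    - [0, 0, -0.5, 0.3, 0, 0, 0]
    - [0, 0, -1.2, 0.6, 0, 0, 0]
    - [0, 0, -1.9, 0.9, 0, 0, 0]
    - [0, 0, -2.6, 1.2, 0, 0, 0]
    - [0, 0, -3.2, 1.4, 0, 0, 0]

```text
time_s: 7.25
position: [0.5436, -0.0243, 0.0075]
tool_rot: [[0.041, 0.999, -0.0], [0.999, -0.041, 0.0], [0.0, -0.0, -1.0]]
ft_force: [0.3, 0.3, 0.8]
grip_width: 0.0428
gripper_force: 0.0
```

```bash
python3 look.py w4
```

```text
roller 0.78 [264.4, 190.9] [0.548  0.0079 0.02  ]
  rect ((546.7998046875, 7.224742889404297), (42.45248031616211, 105.58811950683594), 84.28265380859375)
line 0.59 [264.4, 144.3] [0.5489 0.0241 0.    ]
  rect ((549.2178344726562, 22.61327362060547), (36.19454574584961, 170.22251892089844), 87.2075424194336)
t 7.5 turn [-0.   -0.   -0.04] shift cm [ 4.79  0.31 -0.05] grip 0.0426 F [-0.2 -0.1  0.6]
[ 0.54366513 -0.02470604  0.00754704]
```

View pics/w4.png

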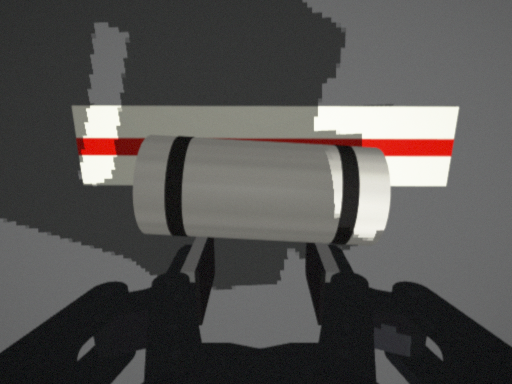

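The tool is square to the line, but the roller coasted about 1 mm ahead. It is still turned about 3°, its right end lower at row 243 against 236 on the left. A slow push will bring the right finger in first and square it up.

Call:
move_arm:
  plan:
    - [0, 0, 0, 0.15, 0, 0, 0]
    - [0, 0, 0, 0.3, 0, 0, 0]
    - [0, 0, 0, 0.45, 0, 0, 0]
    - [0, 0, 0, 0.6, 0, 0, 0]
    - [0, 0, 0, 0.75, 0, 0, 0]

```text
time_s: 8.0
position: [0.544, -0.017, 0.0076]
tool_rot: [[0.042, 0.999, 0.0], [0.999, -0.042, -0.0], [-0.0, 0.0, -1.0]]
ft_force: [0.2, -0.9, 0.2]
grip_width: 0.0426
gripper_force: 0.1
```

Call:
move_arm:
  plan:
    - [0, 0, 0, 0.15, 0, 0, 0]
    - [0, 0, 0, 0.3, 0, 0, 0]
    - [0, 0, 0, 0.4, 0, 0, 0]
    - [0, 0, 0, 0.45, 0, 0, 0]
    - [0, 0, 0, 0.5, 0, 0, 0]

```text
time_s: 8.5
position: [0.5442, -0.0122, 0.0075]
tool_rot: [[0.042, 0.999, -0.0], [0.999, -0.042, -0.0], [-0.0, -0.0, -1.0]]
ft_force: [0.8, 0.1, -0.5]
grip_width: 0.0426
gripper_force: 0.1
```

```bash
python3 look.py w5
```

```text
roller 0.85 [264.9, 191.9] [0.5487 0.0197 0.02  ]
  rect ((548.2164306640625, 18.861766815185547), (42.39955520629883, 105.21407318115234), 84.36067199707031)
  rect ((571.9300537109375, 22.436321258544922), (35.587703704833984, 123.11666870117188), 86.54881286621094)
t 8.75 turn [ 0.    0.   -0.03] shift cm [ 3.54  0.31 -0.04] grip 0.0427 F [-0.2  0.1 -0.4]
[ 0.5442069  -0.0121927   0.00756676]
```

View pics/w5.png

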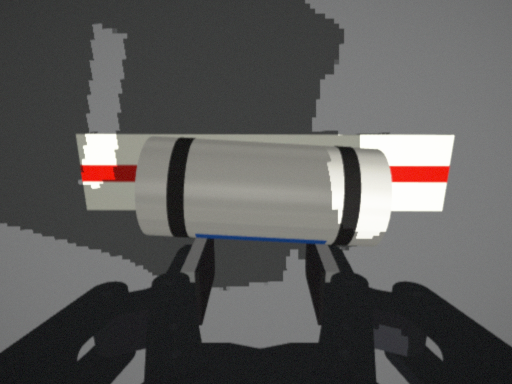

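The roller sits on the red line to within about 4 mm but is still turned about 3°, its right end lower, since it rolls rather than yaws. I'll back off, then straddle it diagonally with open fingers (no closing) and nudge opposite ends sideways to square and centre it.

Call:
move_arm:
  plan:
    - [0, 0, 0, -0.5, 0, 0, 0]
    - [0, 0, 0, -2.0, 0, 0, 0]
    - [0, 0, 0, -3.5, 0, -2, 0]
    - [0, 0, 0, -3.5, 0, -6, 0]
    - [0, 0, 0, -3.5, 0, -10, 0.8]

```text
time_s: 9.25
position: [0.5422, -0.0487, 0.1084]
tool_rot: [[0.044, 0.999, -0.002], [0.999, -0.044, 0.0], [0.0, -0.002, -1.0]]
ft_force: [0.9, -0.7, -0.8]
grip_width: 0.0556
gripper_force: 0.0
```

```bash
python3 -c "
from h import *
go(548.4,19.2,90,22.4)"
```

```text
t 9.25 turn [-9.000e-02  4.000e-02  6.508e+01] shift cm [6.81 0.32 1.84] grip 0.0556 F [ 0.9 -0.7 -0.8]
```

Call:
move_arm:
  plan:
    - [0, 0, 65, 2, 0.1, 0, 0.8]
    - [0, 0, 65, 4, 0.2, 0, 0.8]
    - [0, 0, 65, 6.8, 0.3, 0, 0.8]
    - [0, 0, 65, 6.8, 0.3, 0, 0.8]
    - [0, 0, 65, 6.8, 0.3, 0, 0.8]

```text
time_s: 9.75
position: [0.5486, 0.0203, 0.1076]
tool_rot: [[0.716, 0.698, 0.0], [0.698, -0.716, -0.0], [-0.0, 0.0, -1.0]]
ft_force: [-0.2, -0.1, 0.0]
grip_width: 0.0772
gripper_force: 0.0
```

```bash
python3 -c "
from h import *
go(548.4,19.2,90,22.4)"
```

```text
t 9.75 turn [1.000e-02 1.000e-02 2.188e+01] shift cm [-0.09  0.06  1.76] grip 0.0772 F [-0.2 -0.1  0. ]
```

Call:
move_arm:
  plan:
    - [0, 0, 22, -0.1, 0.1, 1.8, 0.8]
    - [0, 0, 22, -0.1, 0.1, 1.8, 0.8]
    - [0, 0, 22, -0.1, 0.1, 1.8, 0.8]
    - [0, 0, 22, -0.1, 0.1, 3, 0.8]
    - [0, 0, 22, -0.1, 0.1, 4, 0.8]

```text
time_s: 10.25
position: [0.5484, 0.0185, 0.0666]
tool_rot: [[0.923, 0.386, -0.0], [0.386, -0.923, -0.0], [-0.0, -0.0, -1.0]]
ft_force: [1.2, -0.1, 0.1]
grip_width: 0.0771
gripper_force: 0.0
```

```bash
python3 look.py w6; python3 -c "
from h import *
go(548.4,19.2,2,22.4)"
```

```text
roller 0.7 [259.7, 217.1] [0.5492 0.0179 0.02  ]
  rect ((542.5567016601562, 20.023502349853516), (41.427757263183594, 104.51348876953125), 84.5689468383789)
  rect ((579.7341918945312, 21.645004272460938), (36.49154281616211, 108.3668212890625), 87.06485748291016)
t 10.5 turn [ -0.     0.   -64.96] shift cm [ 0.16 -0.35  5.95] grip 0.0769 F [ 0.  -0.3  0.5]
[0.54866497 0.01911967 0.06750938]
t 10.5 turn [-0.    0.    0.24] shift cm [-0.02 -0.02  6.55] grip 0.0769 F [ 0.  -0.3  0.5]
```

View pics/w6.png

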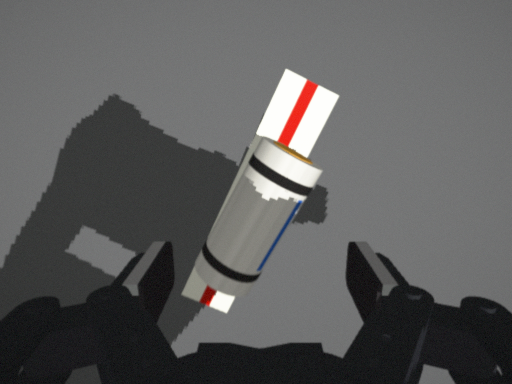

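The diagonal straddle is as planned: the roller (260,217) lies between the open fingers at (160,280) and (370,280). Lowering now, then turning slowly.

Call:
move_arm:
  plan:
    - [0, 0, 0, 0, 0, 2, 0.8]
    - [0, 0, 0, 0, 0, 3.5, 0.8]
    - [0, 0, 0, 0, 0, 5, 0.8]
    - [0, 0, 0, 0, 0, 6, 0.8]
    - [0, 0, 0, 0, 0, 6.5, 0.8]

```text
time_s: 11.0
position: [0.5485, 0.0193, 0.002]
tool_rot: [[0.923, 0.385, -0.0], [0.385, -0.923, 0.0], [-0.0, -0.0, -1.0]]
ft_force: [-1.0, 0.2, 0.9]
grip_width: 0.0769
gripper_force: 0.0
```

```bash
python3 -c "
from h import *
go(548.6,22.8,2,33)"
```

```text
t 11.0 turn [ -0.02   0.02 -10.38] shift cm [ 0.14 -0.32  0.  ] grip 0.0769 F [-1.   0.2  0.9]
```

Call:
move_arm:
  plan:
    - [0, 0, -2, 0.03, -0.06, 0, 0.8]
    - [0, 0, -4, 0.06, -0.13, 0, 0.8]
    - [0, 0, -6, 0.09, -0.2, 0, 0.8]
    - [0, 0, -8, 0.12, -0.27, 0, 0.8]
    - [0, 0, -10, 0.14, -0.32, 0, 0.8]

```text
time_s: 11.5
position: [0.5491, 0.0227, 0.0031]
tool_rot: [[0.842, 0.54, 0.001], [0.54, -0.842, -0.0], [0.001, 0.001, -1.0]]
ft_force: [0.2, 0.3, 0.7]
grip_width: 0.0769
gripper_force: 0.0
```

Call:
move_arm:
  plan:
    - [0, 0, -1, 0, 0, 0, 0.8]
    - [0, 0, -2, 0, 0, 0, 0.8]
    - [0, 0, -3, 0, 0, 0, 0.8]
    - [0, 0, -4, 0, 0, 0, 0.8]
    - [0, 0, -5, 0, 0, 0, 0.8]

```text
time_s: 12.0
position: [0.5487, 0.0227, 0.0026]
tool_rot: [[0.792, 0.611, 0.0], [0.611, -0.792, -0.0], [0.0, 0.0, -1.0]]
ft_force: [0.7, -0.3, 0.5]
grip_width: 0.0768
gripper_force: 0.1
```

```bash
cat > look2.py <<'E'
from h import *
import sys
for n in sys.argv[1:]:
    p=env.get_image(n); cv2.imwrite(f"pics/{n}_{env.observe()['time_s']:.2f}.png",p["color"][:,:,::-1])
    for t,z in [("roller",.02),("line",0)]:
        r=env.tip_of(t,p); o=env.outline_of(t,p)
        if r: print(n,t,r[0]["conf"],ray(p,r[0]["pixel"],z).round(4))
        if o: print("  rect",np.round(fitmask(p,o[0]["mask"],z)[0],1),fitmask(p,o[0]["mask"],z)[2],np.round(fitmask(p,o[0]["mask"],z)[1]))
go(548.6,22.8,2,41)
E
python3 look2.py wrist
```

```text
wrist roller 0.93 [0.5507 0.0227 0.02  ]
  rect [542.8  21.3] 84.63041687011719 [ 44. 102.]
  rect [576.4  21.9] 87.1061782836914 [ 37. 115.]
t 12.25 turn [-0.    0.   -3.41] shift cm [-0.   -0.    0.05] grip 0.0767 F [ 0.5  1.2 -0.9]
```

Call:
move_arm:
  plan:
    - [0, 0, -0.8, 0, 0, 0, 0.8]
    - [0, 0, -1.6, 0, 0, 0, 0.8]
    - [0, 0, -2.4, 0, 0, 0, 0.8]
    - [0, 0, -3.2, 0, 0, 0, 0.8]
    - [0, 0, -3.5, 0, 0, 0, 0.8]

```text
time_s: 12.75
position: [0.5487, 0.0228, 0.0026]
tool_rot: [[0.753, 0.658, 0.0], [0.658, -0.753, 0.0], [0.0, 0.0, -1.0]]
ft_force: [0.2, 0.2, 0.4]
grip_width: 0.0766
gripper_force: 0.4
```

```bash
python3 look2.py wrist
```

```text
wrist roller 0.84 [0.5495 0.0216 0.02  ]
  rect [543.   21.6] 86.60384368896484 [ 43. 101.]
  rect [574.3  21.8] 86.9988784790039 [ 36. 119.]
t 13.0 turn [-0.   0.   0.1] shift cm [ 0.   -0.    0.05] grip 0.0768 F [-0.4  0.5 -0.3]
```

Call:
move_arm:
  plan:
    - [0, 0, -0.4, 0, 0, 0, 0.8]
    - [0, 0, -0.8, 0, 0, 0, 0.8]
    - [0, 0, -0.8, 0, 0, 0, 0.8]

```text
time_s: 13.3
position: [0.5487, 0.0228, 0.0026]
tool_rot: [[0.744, 0.668, 0.0], [0.668, -0.744, -0.0], [0.0, 0.0, -1.0]]
ft_force: [0.4, 0.2, 0.3]
grip_width: 0.0767
gripper_force: 0.3
```

Call:
move_arm:
  plan:
    - [0, 0, 1, 0, 0, 0, 0.8]
    - [0, 0, 4, 0, 0, 0, 0.8]
    - [0, 0, 10, 0, 0, 0, 0.8]
    - [0, 0, 16, 0, 0, 0, 0.8]
    - [0, 0, 18, 0, 0, 0, 0.8]

```text
time_s: 13.8
position: [0.5487, 0.0228, 0.0026]
tool_rot: [[0.916, 0.401, 0.0], [0.401, -0.916, -0.0], [0.0, 0.0, -1.0]]
ft_force: [0.3, 0.1, -0.4]
grip_width: 0.0768
gripper_force: 0.0
```

Call:
move_arm:
  plan:
    - [0, 0, 0, 0, 0, -1, 0.8]
    - [0, 0, 0, 0, 0, -3, 0.8]
    - [0, 0, 0, 0, 0, -6, 0.8]
    - [0, 0, 0, 0, 0, -10, 0]
    - [0, 0, 0, 0, 0, -14, -1]

```text
time_s: 14.3
position: [0.5483, 0.0228, 0.1447]
tool_rot: [[0.914, 0.406, -0.0], [0.406, -0.914, -0.0], [-0.0, 0.0, -1.0]]
ft_force: [0.5, 0.1, 0.2]
grip_width: 0.0494
gripper_force: 0.0
```

```bash
python3 look2.py wrist side top; ls pics
```

```text
wrist roller 0.92 [0.5466 0.0186 0.02  ]
  rect [544.2  22.6] 87.4786376953125 [ 41. 100.]
  rect [613.4  19.6] 88.5834732055664 [36. 41.]
side roller 0.89 [0.5496 0.0213 0.02  ]
  rect [548.3  24.1] 87.6702651977539 [ 58. 115.]
side line 0.87 [0.5435 0.019  0.    ]
  rect [548.2  24. ] 86.6926498413086 [ 36. 168.]
top roller 0.47 [0.5476 0.0221 0.02  ]
  rect [515.   24.9] 88.61087799072266 [39. 26.]
  rect [495.1  24.5] 88.63353729248047 [32. 10.]
t 15.05 turn [ -0.02   0.02 -17.1 ] shift cm [ 0.   -0.   14.03] grip -0.0 F [-0.1 -0.3  1. ]
side0.png
side_14.60.png
top0.png
top_14.85.png
w1.png
w2.png
w3.png
w4.png
w5.png
w6.png
wrist_12.05.png
wrist_12.80.png
wrist_14.35.png
```

View pics/wrist_14.35.png

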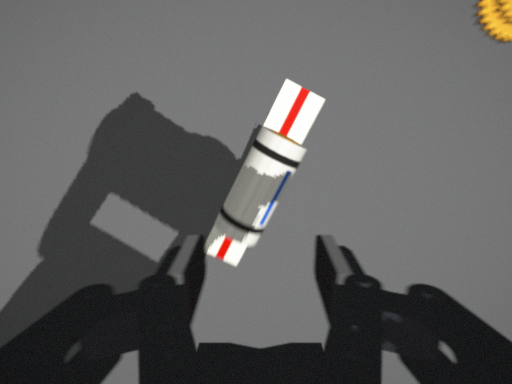

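```bash
python3 -c "
from h import *
go(502,-346,80,22.4)"
```

```text
t 15.05 turn [-0.01  0.02  1.5 ] shift cm [-19.2   31.83   6.23] grip -0.0 F [-0.1 -0.3  1. ]
```

The roller lies along the red line, with the line showing centred at both ends (297,110) and (225,247). Next, the button.

Call:
move_arm:
  plan:
    - [0, 0, 0, -19.2, 31.8, 0, -1]
    - [0, 0, 0, -19.2, 31.8, 0, -1]
    - [0, 0, 0, -19.2, 31.8, 0, -1]
    - [0, 0, 0, -19.2, 31.8, 0, -1]
    - [0, 0, 0, -19.2, 31.8, 0, -1]

```text
time_s: 15.55
position: [0.5167, -0.2272, 0.1427]
tool_rot: [[0.914, 0.405, 0.0], [0.405, -0.914, -0.0], [0.0, 0.0, -1.0]]
ft_force: [1.0, -0.1, -0.5]
grip_width: -0.0002
gripper_force: 0.0
```

```bash
cat > b.py <<'E'
from h import *
for n in ["wrist","top"]:
    p=env.get_image(n); cv2.imwrite(f"pics/b{n}.png",p["color"][:,:,::-1])
    for t,z in [("log_button_top",.022),("roller",.02),("line",0)]:
        r=env.tip_of(t,p); o=env.outline_of(t,p)
        if r: print(n,t,r[0]["conf"],ray(p,r[0]["pixel"],z).round(4))
        if o: a=fitmask(p,o[0]["mask"],z); print("  rect",np.round(a[0],1),a[2],np.round(a[1]))
    h=cv2.cvtColor(p["color"],cv2.COLOR_RGB2HSV); m=(h[...,0]>50)&(h[...,0]<80)&(h[...,1]>150)&(h[...,2]>60)
    if m.sum()>20: print("green",m.sum(),fitmask(p,m,.022))
go(502,-346,60,22.4)
E
python3 b.py
```

```text
wrist log_button_top 0.64 [ 0.4991 -0.3412  0.022 ]
  rect [ 502.2 -338.6] 28.191808700561523 [34. 31.]
  rect [ 501.3 -339.5] 68.3399887084961 [33. 31.]
  rect [552.6   7.2] 0.6140311360359192 [34.  8.]
green 1032 ((501.9078063964844, -342.5146179199219), (33.01994705200195, 31.394174575805664), 69.59381866455078)
top roller 0.74 [0.5461 0.0247 0.02  ]
  rect [547.9  22.5] 86.66432189941406 [41. 92.]
  rect [483.4  26.1] 88.63484954833984 [34. 39.]
t 16.25 turn [ 0.   -0.    1.53] shift cm [-6.32 10.45  8.26] grip -0.0001 F [0.5 0.1 0.3]
```

Call:
move_arm:
  plan:
    - [0, 0, 0, -6.2, 10.1, 2, -1]
    - [0, 0, 0, -6.2, 10.1, 4, -1]
    - [0, 0, 0, -6.2, 10.1, 7, -1]
    - [0, 0, 0, -6.2, 10.1, 10, -1]
    - [0, 0, 0, -6.2, 10.1, 10.2, -1]

```text
time_s: 16.75
position: [0.4997, -0.3418, 0.0368]
tool_rot: [[0.915, 0.404, -0.005], [0.404, -0.915, 0.005], [-0.003, -0.007, -1.0]]
ft_force: [-0.2, 0.1, -0.6]
grip_width: 0.0002
gripper_force: 0.0
```

```bash
python3 -c "
from h import *
go(501.5,-342,16,24)
print(env.observe()['position'])"
```

```text
t 16.75 turn [-0.41  0.15 -0.17] shift cm [0.16 0.11 2.08] grip 0.0002 F [-0.2  0.1 -0.6]
[ 0.49967157 -0.34178796  0.03682128]
```

Call:
move_arm:
  plan:
    - [0, 0, 0, 0, 0, 0, -1]
    - [0, 0, 0, 0, 0, 1, -1]
    - [0, 0, 0, 0, 0, 1.6, -1]
    - [0, 0, 0, 0, 0, 2, -1]
    - [0, 0, 0, 0, 0, 2.2, -1]

```text
time_s: 17.25
position: [0.5017, -0.3425, 0.0187]
tool_rot: [[0.914, 0.405, 0.0], [0.405, -0.914, -0.0], [0.0, 0.0, -1.0]]
ft_force: [0.6, 1.8, 3.2]
grip_width: -0.0001
gripper_force: 1.3
```

Call:
move_arm:
  plan:
    - [0, 0, 0, 0, 0, 0.1, -1]
    - [0, 0, 0, 0, 0, 0.2, -1]
    - [0, 0, 0, 0, 0, 0.25, -1]
    - [0, 0, 0, 0, 0, 0.3, -1]
    - [0, 0, 0, 0, 0, 0.3, -1]

```text
time_s: 17.75
position: [0.5017, -0.3427, 0.016]
tool_rot: [[0.914, 0.405, 0.001], [0.405, -0.914, -0.0], [0.0, 0.0, -1.0]]
ft_force: [1.8, 4.3, 6.8]
grip_width: -0.0004
gripper_force: 3.0
```

Call:
move_arm:
  plan:
    - [0, 0, 0, 0, 0, 0.05, -1]
    - [0, 0, 0, 0, 0, 0.1, -1]
    - [0, 0, 0, 0, 0, 0.1, -1]

```text
time_s: 18.05
position: [0.5017, -0.3427, 0.0159]
tool_rot: [[0.914, 0.405, 0.001], [0.405, -0.914, -0.001], [0.001, 0.001, -1.0]]
ft_force: [-0.5, 4.3, 12.8]
grip_width: -0.0004
gripper_force: 6.5
```

Call:
move_arm:
  plan:
    - [0, 0, 0, 0, 0, -0.5, -1]
    - [0, 0, 0, 0, 0, -2, -1]
    - [0, 0, 0, 0, 0, -5, -1]
    - [0, 0, 0, 0, 0, -9, -1]
    - [0, 0, 0, 0, 0, -12, -1]

```text
time_s: 18.55
position: [0.5013, -0.3433, 0.1365]
tool_rot: [[0.914, 0.405, 0.0], [0.405, -0.914, -0.002], [-0.0, 0.002, -1.0]]
ft_force: [-0.4, -0.2, 0.5]
grip_width: 0.0003
gripper_force: 0.0
```

Call:
move_arm:
  plan:
    - [0, 0, 0, 0, 0, 0, -1]
    - [0, 0, 0, 0, 0, 0, -1]
    - [0, 0, 0, 0, 0, 0, -1]

```text
time_s: 18.85
position: [0.5008, -0.3424, 0.1331]
tool_rot: [[0.914, 0.405, -0.002], [0.405, -0.914, 0.002], [-0.001, -0.002, -1.0]]
ft_force: [0.4, -0.1, -0.1]
grip_width: -0.0
gripper_force: 0.0
```

```bash
python3 b.py
```

```text
wrist log_button_top 0.81 [ 0.5001 -0.3434  0.022 ]
  rect [ 501.9 -341.6] 23.881118774414062 [31. 29.]
wrist line 0.55 [ 0.4932 -0.3462  0.    ]
green 1223 ((502.45074462890625, -341.75390625), (32.004432678222656, 30.221792221069336), 23.899879455566406)
top log_button_top 0.4 [ 0.4971 -0.3392  0.022 ]
  rect [ 504.3 -334. ] 41.96181106567383 [14. 24.]
top roller 0.71 [0.5497 0.0215 0.02  ]
  rect [547.8  24.1] 88.61087799072266 [39. 91.]
  rect [483.4  26.1] 88.6348648071289 [34. 39.]
t 19.55 turn [-0.   0.   1.5] shift cm [-0.08  0.32  7.46] grip -0.0001 F [ 0.4 -0.9  0. ]
```

The button bottomed out (the force jumped to 12.8 N with no further travel) and is up again. The roller is on the line, so I'm handing in.

```bash
python3 -c "
from rig import env
print(env.close_job())"
```

```text
the job is handed in; nothing more can be done
None
```

The bob lies along the red line, within about 1–2 mm of centre and about 1° of parallel by the cameras; the button then went fully down and came back up, and I handed the job in at about 19.6 s. The roll left the bob about 3° off, so I squared it by nudging opposite ends with the open fingers, touching both sides at under 1 N, which slid the ends about 2–3 mm but did not grip or lift it.

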